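Seat a piston valve in the lapping stand and clamp it home

TASK

Take the metal piston valve out of the wooden rack and set it upright, all the way down to its shoulder, in the bore of the brass block on the stand. Then swing the hinged clamp over onto its head and press the clamp down firmly until the valve, gliding down with the block, comes to rest hard on the stop beneath; feel for the stop and do not force it. Leave the clamp down on the valve, let go, and leave everything else on the bench as it lies.

Things in the scene. Friction and masses are not known exactly. Their poses are not given: they have to be found in the camera images.
- piston_mid (a point): Centre of the metal piston valve, about 110 g, standing in the rack, 87 mm tall, z up along it. From below: foot tapered over 5 mm, body 17 mm wide to 50 mm up, shoulder disc 26 mm wide, 5 thick, plain round head 16 mm wide 32 mm long, flat-topped; hold by its head. This point: 43.5 mm above the foot, 6.5 mm below the shoulder's underside, 11.5 mm below its top, 43.5 mm below the head's top.
- guide_mid (a point): Centre of the plastic valve guide that stands in the other hole of the rack: a bystander, 60 mm tall overall, with a 32 mm disc and a 40 mm cross bar at the top and no upright head; only its upper 10 mm shows above the rack.
- rack: Fixed wooden block, 60 mm (its x) by 130 mm (its y) by 55 mm tall, origin at the centre of its underside; two upright 20 mm holes at y = +32 and -32 mm, 53 mm deep.
- stand: Fixed steel stand; origin under its base, below the bore; z up. Base 110 mm (x) by 190 mm (y -75 to +115), 15 mm thick. Dovetail column at y 38 to 66 mm, 108 mm high; hinge cheeks on it (y 56 to 88 mm, x within 19 mm) to 134 mm. Under the bore the base carries a round stop, set to a different height every time (top 20 to 32 mm above the bench) and not measured: it must be felt.
- bore (a point): Mouth of the bore on top of the brass block (50 x 50 x 30 mm) that glides down the stand's dovetail; z up. Through bore 18.5 mm wide, 2 mm chamfer; 90 mm above the bench at first. Friction holds the block; about 4 to 6 N on the seated piston moves it. Shoulder seated: piston_mid is 6.5 mm below this point. The foot, 50 mm below the mouth, meets the stop after the block has sunk 8 to 20 mm.
- clamp (a joint): Clamp angle (rad): 0 = arm level, pointing to the stand's -y over the bore; grows as it swings up and back; starts 1.65 to 1.9 (leaning back from the bore). Hinge friction (0.25 N m) holds it where it is left. The pad meets a seated piston's head at about 0.3 with the block up; the piston is on its stop somewhere between 0.02 and 0.21. Range -0.05 to 1.95.
- clamp_hinge (a point): Hinge axis of the clamp, along the stand's x, 70 mm to the stand's +y side of the bore's axis and 119 mm above the bench.
- clamp_bar (a point): Middle of the round cross bar at the free end of the clamp arm: 12 mm in diameter, 110 mm long along the stand's x, 120 mm from the hinge axis. The arm (18 mm wide, 12 mm thick) joins it in the middle, so 46 mm of bar is free on each side to be pinched from above or pushed.
- clamp_pad: Round-ended pad (18 mm ball) under the clamp arm, 70 mm from the hinge; origin at its lowest point, 14 mm below the hinge axis when the arm is level; comes down on the middle of the piston's head. More than 45 N between pad and piston would spoil the valve; 10 to 25 N is a firm seat.
- crook: Brass U-shaped tuning slide crook lying flat, 95 x 55 mm, 14 mm thick: a bystander; origin near its middle on the underside.
- micrometer: Steel micrometer lying flat, about 130 mm long (x from -31 to +98 mm), 16 mm thick: a bystander; origin in the middle of its bow.
- oil: Clear oil bottle, 40 mm wide, 110 mm tall: a bystander; origin under its centre.
- compound_jar: Squat pale jar, 60 mm wide, 50 mm tall: a bystander; origin under its centre.
- collar: Brass collar, 40 mm wide, 22 mm tall: a bystander; origin under its centre.
There are look-alikes about, which are no part of the job. Of the things that look like the stand, the middle-sized one is meant.

How it is judged:
By the outcome, as a careful person would: the job done as asked, in the order asked, and still so for the second after the job is handed in, with the robot touching nothing.
It also fails if it takes over 72 s, if anything falls off the work surface, if the arm or the gripper's body presses on something with over 40 N, if the wrist force passes 120 N, or if a joint passes its speed limit or range.

ROBOT

A 6-joint arm with a two-finger parallel gripper is mounted at the origin on the work surface. World frame = base frame: x ahead of the robot, y to its left, z up, the work surface at z = 0. Lengths are in m, angles in rad, forces in N, time in s.
With the tool pointing down it reaches from about 0.325 to 0.75 m from the base axis. Payload 7.6 kg.
Tool frame: the origin (TCP) lies at the centre of the arm's flange, where the gripper is bolted on; the fingertips stand 173 mm ahead of it and the grasp point (between the pads) lies 155 mm ahead of it; x points along the fingers, y is the direction in which the jaws open and shut, and the axes are right-handed (so a half turn about x gives the same grasp; the last joint's range is limited). The gripper opens to 85 mm and grips with 20 to 120 N. Pads are 22 mm wide; open, the fingers measure 114 mm over their backs; the gripper's body (76 mm by 85 mm) begins 54 mm behind the grasp point. The pads swing forward as they close: fully open they stand 13 mm farther back than shut.
Start: joints at [-1.214, 0.052, 1.401, -0, 1.689, -0.07], TCP at [0.217, -0.478, 0.405] pointing down, gripper open.
Joint ranges: [-2.9, 2.9], [-0.91, 2.17], [0.12, 2.37], [-1.06, 4.2], [0.26, 2.73], [-2.93, 2.93]. Speed limits (rad/s): [2.57, 2.57, 3.01, 3.14, 3.14, 3.14].

INTERFACE

Orientations are given as a 3x3 rotation matrix whose columns are the frame's x, y, z axes.
In Python, from plant import r gives the robot as it stands.
- The arm moves only by the tool play_rows, never from a script. Its arguments are lists of equal length, an entry for each row: "fingers": the closure, from 0 (fully open) to 1 (shut); "translation": the shift along the tool's x, y, z in m, a list of three; "dr": the turn, a rotation vector about the tool's x, y, z in rad, a list of three. A call has 1 to 10 rows; each row is the pose to reach, as a shift and turn from the pose commanded when the call began, along the tool's axes at that moment; what a row does not reach only later rows make up. A row lasts 1/12 s, in which the tool goes at most 41.7 mm and 7.16 degrees, less where a joint would pass 70% of its speed; a pose out of reach is approached as far as the arm can. A call with a gripper value outside its range is refused whole. The fingers move at their own pace and stop on an object; "newtons" is the grip in N (left out, the last holds). Time passes only in rows, so rows that repeat a pose let the fingers close. It gives the time, the measured TCP pose, the force and the opening at its end, in the units of the state.
- r.state(): the state, without advancing time (a new reading comes with each control period).
- r.read_camera(name): name is "scene" or "top" or "wrist"; returns a dict with "image" (420x560x3 uint8, red, green, blue), "fovy" (degrees; the focal length in pixels is half the picture's height over the tangent of half this angle, whatever the lens; pixels are square), "cx", "cy" (the principal point, pixels), "distortion" ([k1, k2, p1, p2, k3] as OpenCV has them; the pictures are not rectified), "extrinsics" (4x4, takes a point from camera to world coordinates). Camera axes: x right, y down, z forward; pixel columns grow to the right and rows downward; lengths in m; the calibration is good to about 2 mm. A picture is of the moment at which its call begins. There is no depth.
- r.sign_off(): hands the job in, once; it reports no verdict.
Trained networks look in a picture, given as the dict that the camera call returned (one of the last four; its "shot" number tells which), for a name from the list of things; names that differ only in an ending like _2 or _b are one class to them, and where a whole thing is asked for, a point or a joint stands for the part that bears it (a point fixed in the world has none). Each returns a list of dicts, best first, with "confidence" (0 to 1); they miss things now and then, are a little off and sometimes report something else, mostly with a low value. They report only what shows in the picture. A call takes as long as a camera call. They do not tell look-alikes from the thing itself.
- r.search_frame(picture, name): "box" ([left, top, width, height] in pixels, round what is visible of it).
- r.mark_of(picture, name): "location" ([column, row] in pixels: a listed point, or the origin of a listed thing).
The state is a dict: "time_s": time; "q": joint angles; "qd": joint speeds; "tau": joint torques, N m; "tool_pos": TCP position; "ee_rot": TCP orientation; "ft_force": force on the tool from outside, world axes, zero at the start; "moment": the same for the moment, N m; "opening": opening from 0.0 (shut) to 1.0 (fully open).
Only numpy, scipy, OpenCV 4.12 (cv2) and the standard library are available. Lean on these libraries where they do the work, as an engineer would, in place of code of your own. Each camera call takes 0.05 s, during which the arm holds its last target.

## Working session

There is one attempt and no reset: what is moved stays moved. The work goes in short steps, Python scripts to look and compute and a tool call to move; the robot and the scene stay as the last step left them, time stands still between calls to the robot, and variables do not carry over. Pictures are saved under pics/ and viewed, and the job is handed in when it is done.

Besides the shell and the picture viewer there is one more tool, called after "Call:" as name(argument=value, ...) on one line, values as JSON. play_rows: Moves the arm, as the interface text tells. Its arguments: {"type":"object","properties":{"fingers":{"type":"array"},"translation":{"type":"array"},"dr":{"type":"array"},"newtons":{"type":"number"}},"required":["fingers","translation","dr"]}

```bash
ls; mkdir -p pics; cat > h.py <<'E'
import numpy as np, cv2
from plant import r
def K(p):
    f=210/np.tan(np.radians(p["fovy"])/2)
    return np.array([[f,0,p["cx"]],[0,f,p["cy"]],[0,0,1.]])
def ray(p,uv):
    d=np.array(p["distortion"],float)
    u=cv2.undistortPoints(np.array([[uv]],float),K(p),d)[0,0]
    E=np.array(p["extrinsics"]); v=E[:3,:3]@np.array([u[0],u[1],1]); return E[:3,3],v/np.linalg.norm(v)
def atz(p,uv,z):
    o,v=ray(p,uv); return o+v*(z-o[2])/v[2]
def proj(p,X):
    E=np.linalg.inv(np.array(p["extrinsics"])); X=np.atleast_2d(X)
    return cv2.projectPoints((X@E[:3,:3].T+E[:3,3]),np.zeros(3),np.zeros(3),K(p),np.array(p["distortion"],float))[0][:,0]
def tri(obs):
    A=np.zeros((3,3));b=np.zeros(3)
    for p,uv in obs:
        o,v=ray(p,uv);M=np.eye(3)-np.outer(v,v);A+=M;b+=M@o
    X=np.linalg.solve(A,b); return X,[np.round(proj(p,X)[0]-uv,1) for p,uv in obs]
def save(p,n): cv2.imwrite("pics/"+n+".png",cv2.cvtColor(np.asarray(p["image"]),cv2.COLOR_RGB2BGR))
E
cat > a.py <<'E'
from h import *
s=r.state();print(s["time_s"],s["tool_pos"],s["ee_rot"])
for c in ["scene","top"]:
    p=r.read_camera(c);save(p,c+"0")
    print(c,p["fovy"],p["distortion"],np.round(p["extrinsics"],3).tolist())
    for n in ["piston_mid","guide_mid","rack","stand","bore","clamp","clamp_hinge","clamp_bar","clamp_pad"]:
        try: print(n,"BOX",[(np.round(d["box"]).tolist(),round(d["confidence"],2)) for d in r.search_frame(p,n)][:4])
        except Exception as e: print(n,e)
        try: print("   MARK",[(np.round(d["location"],1).tolist(),round(d["confidence"],2)) for d in r.mark_of(p,n)][:4])
        except Exception as e: print(n,e)
print(r.state()["time_s"])
E
python3 a.py
```

```text
pics
0.0 [ 0.21733256 -0.47787036  0.4038794 ] [[-5.17657004e-04  4.13939156e-01 -9.10304404e-01]
 [ 1.43753353e-03 -9.10303277e-01 -4.13939461e-01]
 [-9.99998833e-01 -1.52287176e-03 -1.23826548e-04]]
scene 56.60458541493328 [-0.00073655  0.          0.          0.          0.        ] [[0.562, 0.494, -0.663, 1.196], [0.827, -0.326, 0.457, -0.536], [0.009, -0.806, -0.592, 0.764], [0.0, 0.0, 0.0, 1.0]]
piston_mid BOX [([229.0, 233.0, 9.0, 18.0], 0.55)]
   MARK [([220.8, 264.2], 0.66), ([230.7, 250.5], 0.46)]
guide_mid BOX [([205.0, 244.0, 12.0, 13.0], 0.67)]
   MARK [([209.7, 252.6], 0.53)]
rack BOX [([193.0, 237.0, 56.0, 42.0], 0.98)]
   MARK [([220.3, 267.6], 0.56)]
stand BOX [([91.0, 156.0, 104.0, 99.0], 0.95), ([256.0, 179.0, 46.0, 39.0], 0.94), ([289.0, 191.0, 71.0, 63.0], 0.56)]
   MARK [([138.2, 225.7], 0.94), ([314.6, 235.3], 0.91), ([274.4, 208.0], 0.88), ([321.0, 214.1], 0.48)]
bore BOX []
   MARK [([322.0, 211.6], 0.71), ([210.3, 255.4], 0.23)]
clamp BOX [([333.0, 151.0, 31.0, 49.0], 0.79)]
clamp it knows: bore, clamp_bar, clamp_hinge, clamp_pad, collar, compound_jar, crook
[... 901 characters left out ...]
46.0, 168.0, 22.0, 14.0], 0.71), ([223.0, 165.0, 60.0, 34.0], 0.6), ([347.0, 262.0, 95.0, 65.0], 0.59)]
   MARK [([267.1, 245.6], 0.93), ([261.2, 180.8], 0.66), ([404.9, 292.8], 0.59)]
bore BOX [([244.0, 168.0, 23.0, 15.0], 0.69), ([220.0, 138.0, 16.0, 42.0], 0.44)]
   MARK [([257.9, 174.6], 0.53)]
clamp BOX [([215.0, 140.0, 24.0, 39.0], 0.62)]
clamp it knows: bore, clamp_bar, clamp_hinge, clamp_pad, collar, compound_jar, crook, guide_mid, micrometer, oil, piston_mid, rack, stand
clamp_hinge BOX [([221.0, 138.0, 13.0, 41.0], 0.83), ([246.0, 167.0, 19.0, 17.0], 0.47)]
   MARK []
clamp_bar BOX [([217.0, 137.0, 18.0, 44.0], 0.67)]
   MARK []
clamp_pad BOX []
   MARK [([220.6, 155.5], 0.57)]
1.8
```

View pics/scene0.png

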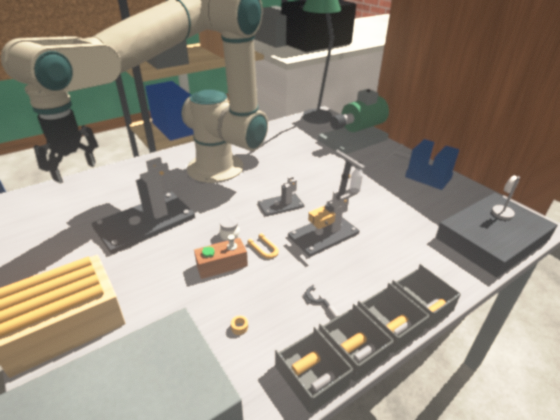

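View pics/top0.png

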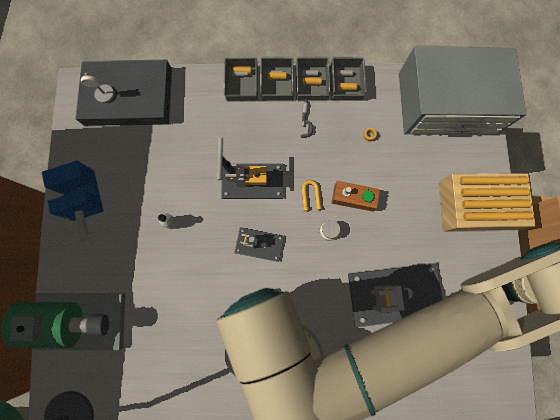

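```bash
python3 - <<'E'
import cv2
a=cv2.imread("pics/scene0.png")[140:290,190:390]; cv2.imwrite("pics/sc_z.png",cv2.resize(a,None,fx=4,fy=4,interpolation=cv2.INTER_CUBIC))
a=cv2.imread("pics/top0.png")[90:240,200:400]; cv2.imwrite("pics/tp_z.png",cv2.resize(a,None,fx=4,fy=4,interpolation=cv2.INTER_CUBIC))
E
```

```text
(no output)
```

View pics/sc_z.png

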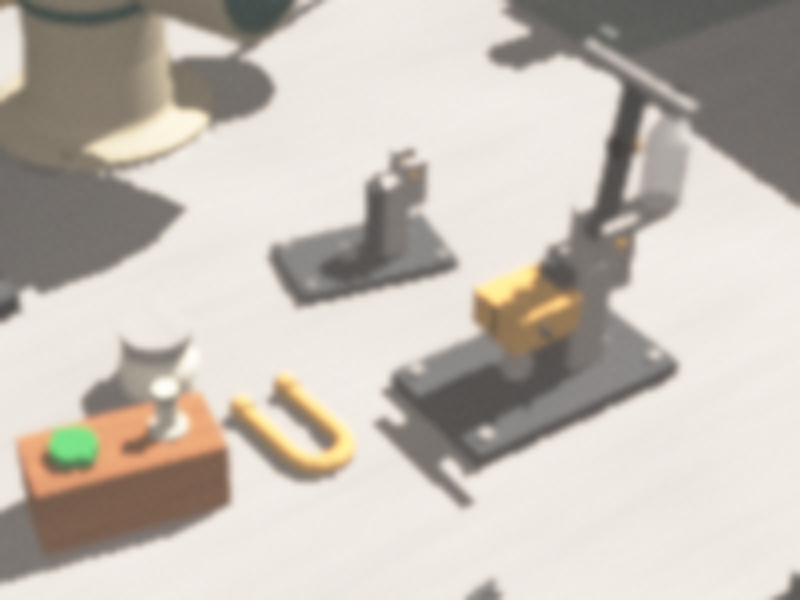

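View pics/tp_z.png

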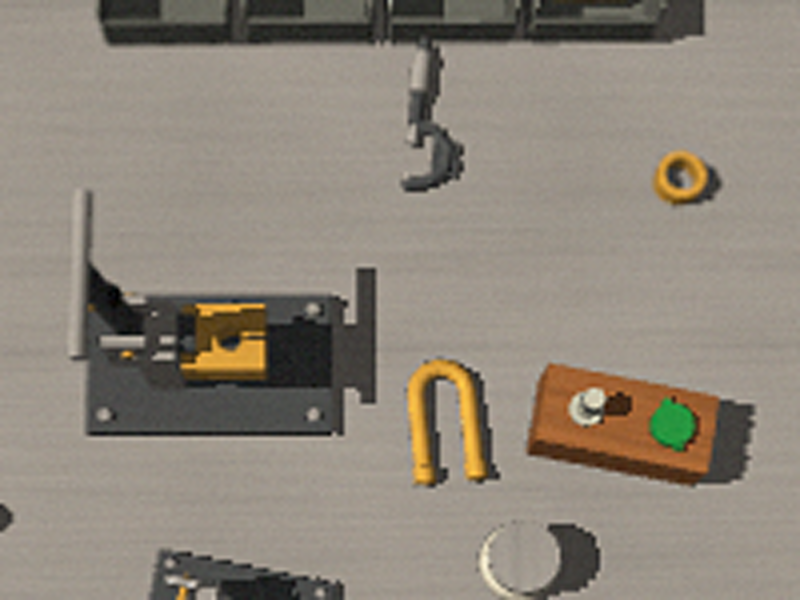

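```bash
cat > b.py <<'E'
from h import *
import pickle
S=r.read_camera("scene");T=r.read_camera("top")
pickle.dump((S,T),open("st.pkl","wb"))
for n,s,t in [("headtop",(231.7,236.2),(349.2,188.3)),("bore",(322,211),(257.8,174.8)),("barA",(337.5,151.2),(220.5,137.5)),("barB",(362.5,166.2),(219,179)),("rackBL?",(230.7,250.5),(349,192))]:
    X,e=tri([(S,s),(T,t)]);print(n,np.round(X,4),e)
print("headtop T z.092",atz(T,(349.2,188.3),.092),"S",atz(S,(231.7,236.2),.092))
print("bore T z.09",atz(T,(257.8,174.8),.09),"S",atz(S,(322,211),.09))
print("green",atz(T,(200+672/4,90+424/4),.065))
for n,c in [("tl",(88,300)),("bl",(87,433)),("br",(342,433)),("tr",(340,296)),("screwBL",(105,413)),("screwBR",(314,413)),("screwTR",(314,309))]:
    print(n,np.round(atz(T,(200+c[0]/4,90+c[1]/4),.015),4))
for n,c in [("rtl",(548,364)),("rtr",(718,396)),("rbr",(700,470)),("rbl",(530,438))]:
    print(n,np.round(atz(T,(200+c[0]/4,90+c[1]/4),.055),4))
E
python3 b.py
```

```text
headtop [ 0.4891 -0.1927  0.0945] [array([-0.8,  0. ]), array([-0.6, -0.3])]
bore [0.5344 0.0723 0.0948] [array([-1.6,  0.2]), array([-1.3, -0.9])]
barA [0.5557 0.1262 0.2893] [array([10. , -2.8]), array([9.1, 6.7])]
barB [0.5178 0.1908 0.1898] [array([-11.3,   2.1]), array([-9.4, -7.9])]
rackBL? [ 0.4891 -0.1999  0.0474] [array([-1.1,  0. ]), array([-0.9, -0.4])]
headtop T z.092 [ 0.48878823 -0.19493927  0.092     ] S [ 0.48754623 -0.18969077  0.092     ]
bore T z.09 [0.53293339 0.06879094 0.09      ] S [0.5314253  0.08115947 0.09      ]
green [ 0.47096951 -0.25507301  0.065     ]
tl [0.5865 0.184  0.015 ]
bl [0.4807 0.1833 0.015 ]
br [ 0.4779 -0.012   0.015 ]
tr [ 0.587  -0.0124  0.015 ]
screwBL [0.4961 0.1697 0.015 ]
screwBR [0.4939 0.0093 0.015 ]
screwTR [0.5768 0.0081 0.015 ]
rtl [ 0.5203 -0.1664  0.055 ]
rtr [ 0.4941 -0.2937  0.055 ]
rbr [ 0.4379 -0.2765  0.055 ]
rbl [ 0.4639 -0.1505  0.055 ]
```

Call:
play_rows(fingers=[0,0,0,0,0,0,0,0,0,0], translation=[[0,-0.015,-0.037],[0,-0.03,-0.073],[0,-0.045,-0.11],[0,-0.06,-0.146],[0,-0.075,-0.183],[0,-0.09,-0.22],[0,-0.105,-0.256],[0,-0.12,-0.292],[0,-0.135,-0.33],[0,-0.147,-0.365]], dr=[[-0.115,0,0],[-0.23,0,0],[-0.345,0,0],[-0.46,0,0],[-0.575,0,0],[-0.69,0,0],[-0.805,0,0],[-0.92,0,0],[-1.035,0,0],[-1.143,0,0]])

```text
time_s: 2.73
tool_pos: [0.4899, -0.1909, 0.405]
ee_rot: [[0.001, 1.0, 0.005], [-0.0, 0.005, -1.0], [-1.0, 0.001, 0.0]]
ft_force: [0.4, -0.7, 0.2]
opening: 1.0
```

```bash
cat > c.py <<'E'
from h import *
import pickle,sys
S,T=pickle.load(open("st.pkl","rb"))
p=r.read_camera("wrist");save(p,"w1");pickle.dump(p,open("w1.pkl","wb"))
s=r.state();print(s["time_s"],np.round(s["tool_pos"],4),np.round(s["ee_rot"],3).tolist(),np.round(s["q"],3))
E=np.array(p["extrinsics"]);print(np.round(E,3).tolist(),p["fovy"],p["distortion"])
for n in ["piston_mid","bore"]:
    print(n,[(np.round(d["location"],1).tolist(),round(d["confidence"],2)) for d in r.mark_of(p,n)][:4])
for n,s,t in [("barA",(337.5,151.2),(219,179)),("barB",(362.5,166.2),(220.5,137.5))]:
    X,e=tri([(S,s),(T,t)]);print(n,np.round(X,4),e)
print(proj(p,[[.4888,-.195,.092],[.4888,-.195,.0485],[.533,.067,.09]]))
E
python3 c.py
```

```text
2.7833 [ 0.4929 -0.1872  0.4045] [[0.002, 1.0, 0.016], [0.003, 0.016, -1.0], [-1.0, 0.002, -0.002]] [-0.434  0.058  1.395  0.003  1.688 -0.45 ]
[[1.0, 0.004, 0.002, 0.489], [0.004, -0.945, -0.327, -0.105], [0.001, 0.327, -0.945, 0.374], [0.0, 0.0, 0.0, 1.0]] 70.82489113653278 [-0.01810688  0.          0.          0.          0.        ]
piston_mid [([279.6, 183.7], 0.96)]
bore []
barA [0.4842 0.1595 0.2386] [array([-0.6,  0.1]), array([-0.6, -0.4])]
barB [0.5901 0.155  0.2438] [array([ 0.1, -0. ]), array([0.1, 0.1])]
[[ 281.70341529  199.30925853]
 [ 281.81921797  187.75347628]
 [ 342.44476043 -138.64564544]]
```

View pics/w1.png

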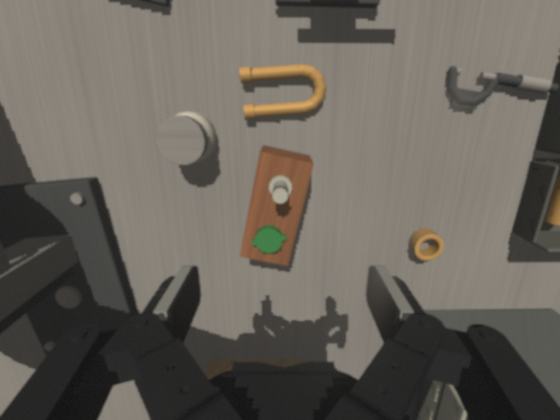

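```bash
python3 - <<'E'
from h import *
import pickle
p=pickle.load(open("w1.pkl","rb"))
a=cv2.imread("pics/w1.png")[140:275,235:325]; cv2.imwrite("pics/w1z.png",cv2.resize(a,None,fx=4.4,fy=4.4,interpolation=cv2.INTER_CUBIC))
print(atz(p,(279.6,183.7),.0485),atz(p,(280,196),.092))
print(proj(p,[[.487,-.193,.092],[.487,-.193,.055],[.487,-.193,.060]]))
E
```

```text
[ 0.48626231 -0.19023573  0.0485    ] [ 0.48708791 -0.19153571  0.092     ]
[[279.91101003 197.39893255]
 [280.20113699 187.56985282]
 [280.16556323 188.77479194]]
```

View pics/w1z.png

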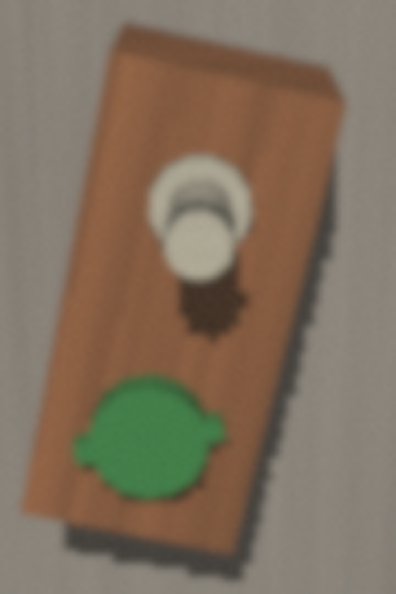

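Call:
play_rows(fingers=[0,0,0,0,0,0], translation=[[0.03,-0.0015,-0.002],[0.06,-0.0015,-0.002],[0.09,-0.0015,-0.002],[0.114,-0.0015,-0.002],[0.114,-0.0015,-0.002],[0.114,-0.0015,-0.002]], dr=[[0,0,0],[0,0,0],[0,0,0],[0,0,0],[0,0,0],[0,0,0]])

```text
time_s: 3.38
tool_pos: [0.4866, -0.1917, 0.2903]
ee_rot: [[-0.002, 1.0, -0.003], [0.001, -0.003, -1.0], [-1.0, -0.002, -0.001]]
ft_force: [0.2, -0.6, 0.8]
opening: 0.996
```

```bash
cat > look.py <<'E'
from h import *
import pickle,sys
n=sys.argv[1]
p=r.read_camera("wrist");save(p,n);pickle.dump(p,open(n+".pkl","wb"))
s=r.state();print(s["time_s"],np.round(s["tool_pos"],4),np.round(s["ee_rot"],4).tolist(),np.round(s["ft_force"],1),s["opening"])
E
python3 look.py w2; python3 - <<'E'
from h import *
import pickle
p=pickle.load(open("w2.pkl","rb"))
print(proj(p,[[.4873,-.191,.092],[.4873,-.191,.060]]),np.round(p["extrinsics"],4)[:3,3])
E
```

```text
3.4333 [ 0.4872 -0.1917  0.2921] [[0.0011, 1.0, -0.0025], [-0.0008, -0.0025, -1.0], [-1.0, 0.0011, 0.0008]] [0.8 0.4 0.6] 0.9954793005421327
[[284.7795748  247.43132761]
 [284.60501788 227.52666152]] [ 0.4868 -0.1058  0.2599]
```

View pics/w2.png

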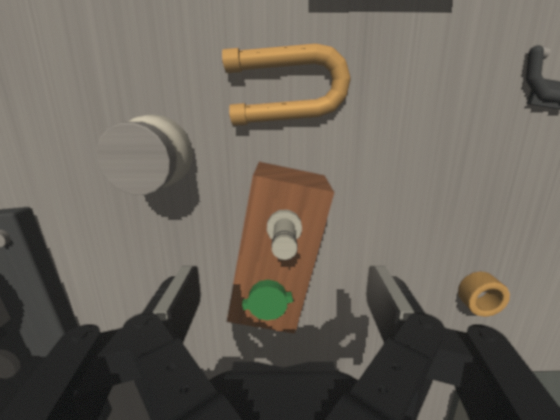

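Call:
play_rows(fingers=[0,0,0,0,1,1,1,1,1,1], translation=[[0.018,0,0.0],[0.035,0,0],[0.053,0,0],[0.053,0,0],[0.053,0,0],[0.053,0,0],[0.053,0,0],[0.053,0,0],[0.053,0,0],[0.053,0,0]], dr=[[0,0,0],[0,0,0],[0,0,0],[0,0,0],[0,0,0],[0,0,0],[0,0,0],[0,0,0],[0,0,0],[0,0,0]], newtons=50)

```text
time_s: 4.27
tool_pos: [0.4874, -0.1911, 0.2385]
ee_rot: [[0.001, 1.0, -0.001], [-0.001, -0.001, -1.0], [-1.0, 0.001, 0.001]]
ft_force: [-1.7, 0.0, 3.1]
opening: 0.167
```

```bash
python3 look.py w3
```

```text
4.3167 [ 0.4874 -0.1911  0.2385] [[0.0008, 1.0, -0.001], [-0.0005, -0.001, -1.0], [-1.0, 0.0008, 0.0005]] [-1.2  0.7  4.1] 0.17036051639689037
```

View pics/w3.png

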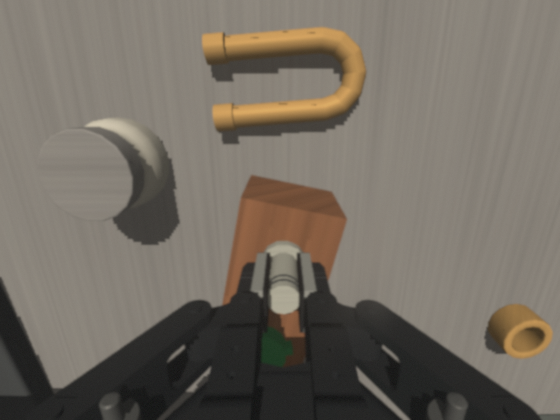

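Call:
play_rows(fingers=[1,1,1,1,1,1,1], translation=[[-0.01,0,0],[-0.03,0,0],[-0.06,0,0],[-0.09,0,0],[-0.12,0,0],[-0.14,0,0],[-0.14,0,0]], dr=[[0,0,0],[0,0,0],[0,0,0],[0,0,0],[0,0,0],[0,0,0],[0,0,0]])

```text
time_s: 4.9
tool_pos: [0.4875, -0.191, 0.3837]
ee_rot: [[0.008, 1.0, -0.001], [-0.004, -0.001, -1.0], [-1.0, 0.008, 0.004]]
ft_force: [0.0, -0.5, 0.1]
opening: 0.17
```

Call:
play_rows(fingers=[1,1,1,1,1,1,1,1,1,1], translation=[[0,0.005,-0.026],[0,0.009,-0.052],[0,0.014,-0.077],[0,0.018,-0.103],[0,0.023,-0.129],[0,0.028,-0.155],[0,0.032,-0.181],[0,0.037,-0.206],[0,0.041,-0.232],[0,0.046,-0.258]], dr=[[-0.12,0,0],[-0.24,0,0],[-0.36,0,0],[-0.48,0,0],[-0.6,0,0],[-0.72,0,0],[-0.84,0,0],[-0.96,0,0],[-1.08,0,0],[-1.2,0,0]])

```text
time_s: 5.73
tool_pos: [0.5333, 0.0683, 0.3767]
ee_rot: [[-0.002, 0.358, 0.934], [-0.0, 0.934, -0.358], [-1.0, -0.001, -0.002]]
ft_force: [0.1, 0.4, -0.9]
opening: 0.171
```

Call:
play_rows(fingers=[1,1,1], translation=[[0,0,0],[0,0,0],[0,0,0]], dr=[[0,0,0],[0,0,0],[0,0,0]])

```text
time_s: 5.98
tool_pos: [0.5334, 0.0667, 0.3769]
ee_rot: [[-0.001, 0.365, 0.931], [-0.001, 0.931, -0.365], [-1.0, -0.001, -0.001]]
ft_force: [-0.2, 0.7, -1.5]
opening: 0.169
```

```bash
python3 look.py w4; python3 - <<'E'
from h import *
import pickle
p=pickle.load(open("w4.pkl","rb"))
s=r.state()
for n in ["bore","piston_mid"]: print(n,[(np.round(d["location"],1).tolist(),round(d["confidence"],2)) for d in r.mark_of(p,n)][:4])
x,y,z=s["tool_pos"]
print(proj(p,[[.533,.067,.09],[x,y,z-.23],[x,y,z-.145]]),np.round(p["extrinsics"],4)[:3,3])
E
```

```text
6.0333 [0.5334 0.0663 0.3771] [[-0.001, 0.3651, 0.9309], [-0.0005, 0.9309, -0.3651], [-1.0, -0.0008, -0.0007]] [-0.4  0.1 -0.2] 0.1657276388612978
bore [([288.9, 203.0], 0.61)]
piston_mid [([281.5, 252.3], 0.83)]
[[282.15120114 202.43884067]
 [281.25788479 227.74097986]
 [280.29802856 300.37721738]] [0.4544 0.0986 0.3466]
```

View pics/w4.png

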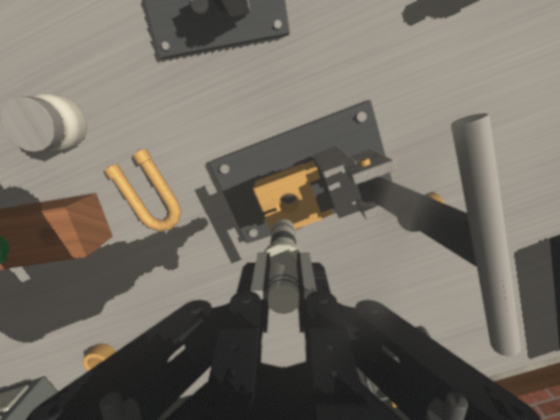

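```bash
python3 - <<'E'
from h import *
import pickle
p=pickle.load(open("w4.pkl","rb"))
a=cv2.imread("pics/w4.png")[90:330,200:400]; cv2.imwrite("pics/w4z.png",cv2.resize(a,None,fx=3,fy=2.5*1,interpolation=cv2.INTER_CUBIC))
a=cv2.imread("pics/w4.png")[150:300,230:380]; cv2.imwrite("pics/w4zz.png",cv2.resize(a,None,fx=4,fy=4,interpolation=cv2.INTER_CUBIC))
E
```

```text
(no output)
```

View pics/w4zz.png

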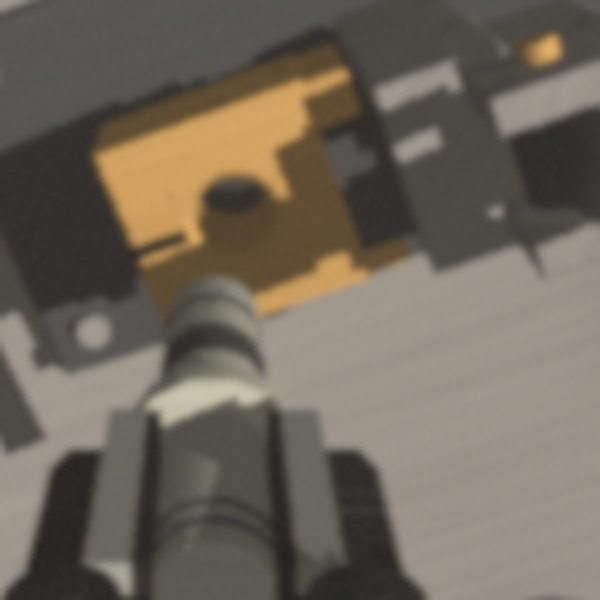

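```bash
python3 - <<'E'
from h import *
import pickle
p=pickle.load(open("w4.pkl","rb"))
print("bore",atz(p,(289.5,201),.09), atz(p,(288.9,203),.09))
z=.377
for y in (.0665,): print(proj(p,[[.5334,.0665,z-.2335],[.5334,.0665,z-.2285],[.5334,.0665,z-.1835],[.5334,.0665,z-.1465]]))
# foot tip centre in zoom ~ (212,290)->
print("foot",atz(p,(230+212/4,150+290/4),z-.2335))
# bore ellipse predicted
for c in [atz(p,(289.5,201),.09)]:
  t=np.linspace(0,6.28,9)[:-1]
  q=proj(p,np.c_[c[0]+.01125*np.cos(t),c[1]+.01125*np.sin(t),0*t+.09]); print(np.round((q-[230,150])*4))
E
```

```text
bore [0.53416745 0.073753   0.09      ] [0.53576283 0.07255096 0.09      ]
[[281.55282297 225.69461763]
 [281.52343759 228.35846568]
 [281.18704075 258.87770815]
 [280.75645062 298.00793685]]
foot [0.53140769 0.06843996 0.1435    ]
[[255. 247.]
 [283. 223.]
 [284. 187.]
 [258. 161.]
 [220. 160.]
 [193. 185.]
 [192. 221.]
 [218. 246.]]
```

Call:
play_rows(fingers=[1,1,1,1,1], translation=[[0.015,0.006,0.001],[0.03,0.006,0.001],[0.04,0.006,0.001],[0.04,0.006,0.001],[0.04,0.006,0.001]], dr=[[0,0,0],[0,0,0],[0,0,0],[0,0,0],[0,0,0]])

```text
time_s: 6.55
tool_pos: [0.5366, 0.0717, 0.3375]
ee_rot: [[-0.001, 0.364, 0.931], [-0.0, 0.931, -0.364], [-1.0, -0.001, -0.001]]
ft_force: [0.3, -0.7, -0.5]
opening: 0.164
```

```bash
cat > e.py <<'E'
from h import *
import pickle,sys
n=sys.argv[1]
p=pickle.load(open(n+".pkl","rb"))
s=r.state();R=s["ee_rot"];t=np.array(s["tool_pos"])
print("foot",proj(p,[t+R@[.2335,0,0],t+R@[.2285,0,0]])); print(proj(p,[[.5355,.073,.09]]))
print("bore",[(np.round(d["location"],1).tolist(),round(d["confidence"],2)) for d in r.mark_of(p,"bore")][:4])
a=cv2.imread("pics/"+n+".png")[150:300,230:380]; cv2.imwrite("pics/"+n+"z.png",cv2.resize(a,None,fx=4,fy=4,interpolation=cv2.INTER_CUBIC))
E
python3 look.py w5; python3 e.py w5
```

```text
6.6 [0.5367 0.0718 0.3383] [[0.0007, 0.364, 0.9314], [-0.0001, 0.9314, -0.364], [-1.0, 0.0002, 0.0006]] [-0.1 -0.5 -1.4] 0.16968537509828807
foot [[281.87008608 226.30851869]
 [281.84923805 228.99187872]]
[[282.74374002 216.94211091]]
bore [([283.0, 218.0], 0.6), ([27.5, 233.0], 0.28)]
```

View pics/w5z.png

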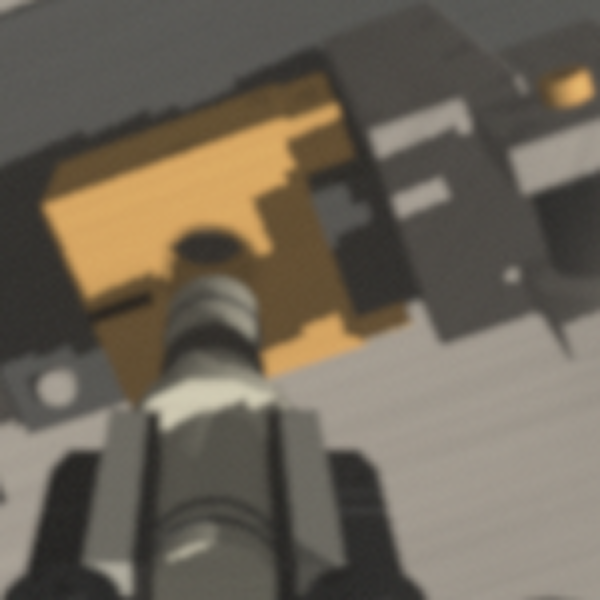

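Call:
play_rows(fingers=[1,1,1,1,1,1,1,1,1,1], translation=[[0.005,-0.0005,-0.0015],[0.01,-0.0005,-0.0015],[0.012,-0.0005,-0.0015],[0.014,-0.0005,-0.0015],[0.016,-0.0005,-0.0015],[0.018,-0.0005,-0.0015],[0.02,-0.0005,-0.0015],[0.022,-0.0005,-0.0015],[0.024,-0.0005,-0.0015],[0.024,-0.0005,-0.0015]], dr=[[0,0,0],[0,0,0],[0,0,0],[0,0,0],[0,0,0],[0,0,0],[0,0,0],[0,0,0],[0,0,0],[0,0,0]])

```text
time_s: 7.48
tool_pos: [0.535, 0.0721, 0.3133]
ee_rot: [[-0.0, 0.363, 0.932], [-0.001, 0.932, -0.363], [-1.0, -0.001, -0.0]]
ft_force: [0.0, -0.8, -1.3]
opening: 0.169
```

```bash
python3 look.py w6; python3 e.py w6
```

```text
7.5333 [0.535  0.0721 0.3133] [[-0.0004, 0.3635, 0.9316], [-0.0005, 0.9316, -0.3635], [-1.0, -0.0006, -0.0002]] [-0.6 -2.5 -3. ] 0.16892925457854482
foot [[281.47950964 225.25660333]
 [281.45512577 227.91951184]]
[[283.00617238 231.02572894]]
bore [([283.3, 234.7], 0.85)]
```

View pics/w6z.png

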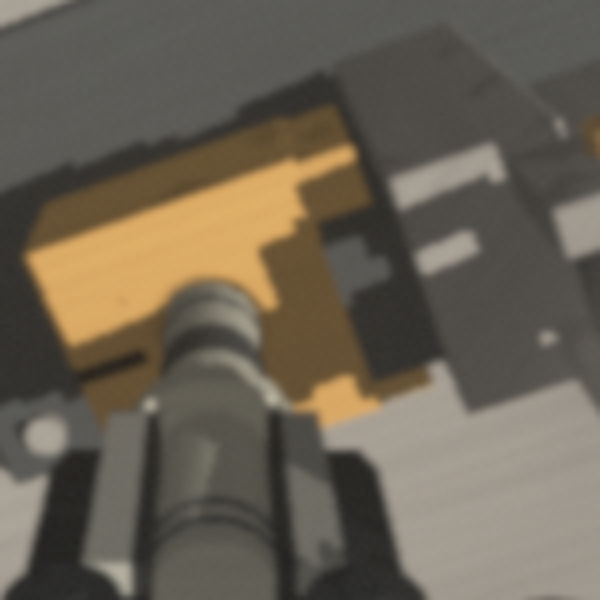

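Call:
play_rows(fingers=[1,1,1,1,1,1], translation=[[0.003,0,0],[0.006,0,0],[0.009,0,0],[0.012,0,0],[0.015,0,0],[0.015,0,0]], dr=[[0,0,0],[0,0,0],[0,0,0],[0,0,0],[0,0,0],[0,0,0]])

```text
time_s: 8.08
tool_pos: [0.535, 0.0721, 0.2979]
ee_rot: [[-0.001, 0.363, 0.932], [-0.0, 0.932, -0.363], [-1.0, -0.001, -0.001]]
ft_force: [0.7, -3.6, -2.8]
opening: 0.167
```

```bash
python3 look.py w7; python3 e.py w7; python3 - <<'E'
from h import *
p=r.read_camera("scene");save(p,"s7")
a=cv2.imread("pics/s7.png")[130:270,270:390]; cv2.imwrite("pics/s7z.png",cv2.resize(a,None,fx=4,fy=4,interpolation=cv2.INTER_CUBIC))
E
```

```text
8.1333 [0.535  0.0722 0.2979] [[-0.0009, 0.3634, 0.9316], [-0.0004, 0.9316, -0.3634], [-1.0, -0.0007, -0.0007]] [ 0.4 -4.1 -2.9] 0.1741591810955867
foot [[281.42665294 225.18888758]
 [281.40187527 227.85087702]]
[[282.97668756 240.61321539]]
bore [([280.1, 243.1], 0.79)]
```

View pics/w7z.png

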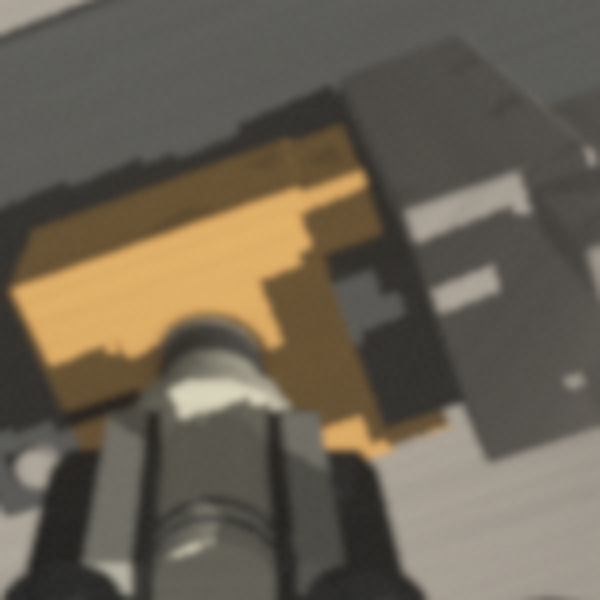

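View pics/s7z.png

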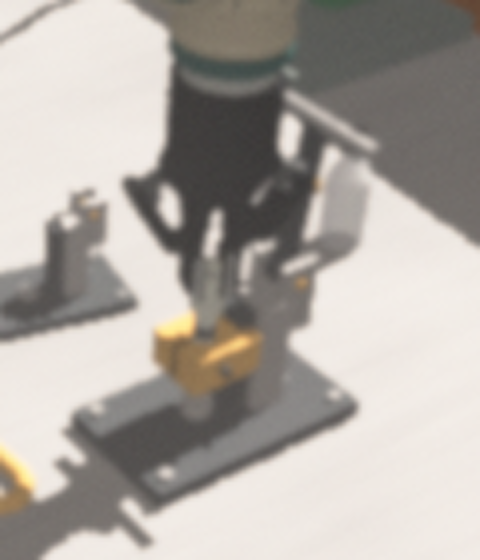

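Call:
play_rows(fingers=[1,1,1,1,1,1,1,1], translation=[[0.0,-0.0008,0.0003],[0.004,-0.0008,0.0003],[0.008,-0.0008,0.0003],[0.012,-0.0008,0.0003],[0.016,-0.0008,0.0003],[0.02,-0.0008,0.0003],[0.022,-0.0008,0.0003],[0.022,-0.0008,0.0003]], dr=[[0,0,0],[0,0,0],[0,0,0],[0,0,0],[0,0,0],[0,0,0],[0,0,0],[0,0,0]])

```text
time_s: 8.9
tool_pos: [0.5349, 0.0715, 0.2759]
ee_rot: [[-0.001, 0.363, 0.932], [0.0, 0.932, -0.363], [-1.0, -0.0, -0.001]]
ft_force: [0.9, -1.0, -2.2]
opening: 0.166
```

```bash
python3 look.py w8; python3 e.py w8
```

```text
8.95 [0.535  0.0715 0.2763] [[-0.0006, 0.3632, 0.9317], [0.0001, 0.9317, -0.3632], [-1.0, -0.0001, -0.0006]] [ 0.9 -0.5 -1.1] 0.16529024385335206
foot [[281.51017586 225.59129386]
 [281.48587232 228.26255006]]
[[283.91926901 256.64714004]]
bore []
```

View pics/w8z.png

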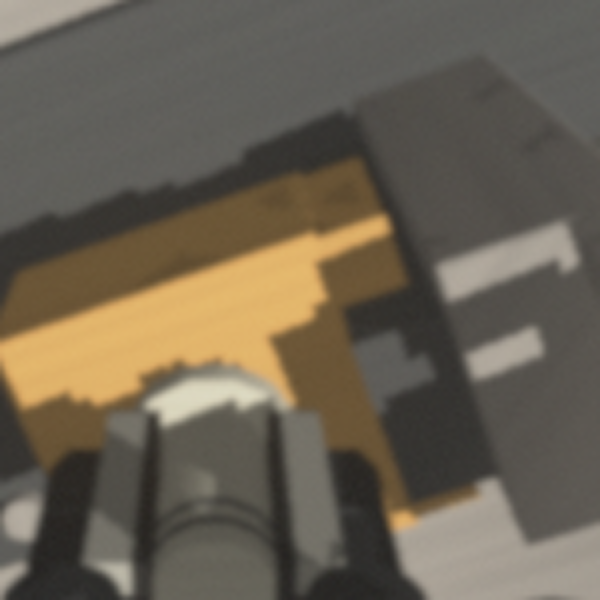

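Call:
play_rows(fingers=[1,1,1,1], translation=[[0.0007,0,0],[0.0014,0,0],[0.002,0,0],[0.002,0,0]], dr=[[0,0,0],[0,0,0],[0,0,0],[0,0,0]])

```text
time_s: 9.33
tool_pos: [0.535, 0.0714, 0.2746]
ee_rot: [[-0.0, 0.363, 0.932], [-0.0, 0.932, -0.363], [-1.0, -0.0, -0.0]]
ft_force: [0.2, 0.4, -0.7]
opening: 0.166
```

Call:
play_rows(fingers=[1,1,1], translation=[[0.0005,0,0],[0.0007,0,0],[0.0007,0,0]], dr=[[0,0,0],[0,0,0],[0,0,0]])

```text
time_s: 9.58
tool_pos: [0.535, 0.0714, 0.2739]
ee_rot: [[-0.0, 0.363, 0.932], [-0.0, 0.932, -0.363], [-1.0, -0.0, -0.0]]
ft_force: [0.2, -0.0, -0.2]
opening: 0.167
```

Call:
play_rows(fingers=[1,1,1], translation=[[0.0005,0,0],[0.0007,0,0],[0.0007,0,0]], dr=[[0,0,0],[0,0,0],[0,0,0]])

```text
time_s: 9.83
tool_pos: [0.5351, 0.0714, 0.2736]
ee_rot: [[0.0, 0.363, 0.932], [-0.0, 0.932, -0.363], [-1.0, -0.0, 0.0]]
ft_force: [-0.2, 0.5, 1.4]
opening: 0.169
```

Call:
play_rows(fingers=[1,1,1], translation=[[0.0005,0,0],[0.0007,0,0],[0.0007,0,0]], dr=[[0,0,0],[0,0,0],[0,0,0]])

```text
time_s: 10.08
tool_pos: [0.5351, 0.0714, 0.2731]
ee_rot: [[0.001, 0.363, 0.932], [-0.0, 0.932, -0.363], [-1.0, 0.0, 0.001]]
ft_force: [-2.8, -0.9, 4.2]
opening: 0.168
```

```bash
python3 look.py w9; python3 e.py w9
```

```text
10.1333 [0.5351 0.0714 0.273 ] [[0.0006, 0.3633, 0.9317], [-0.0001, 0.9317, -0.3633], [-1.0, 0.0001, 0.0006]] [-3.3 -0.7  4.3] 0.16409147201002613
foot [[281.42921678 225.21646276]
 [281.40402906 227.87666315]]
[[283.91632586 258.29323658]]
bore []
```

View pics/w9z.png

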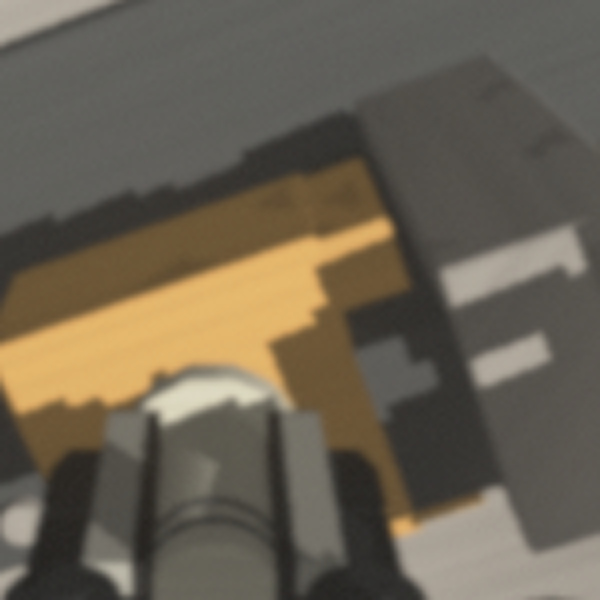

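Call:
play_rows(fingers=[0.65,0.65,0.65,0.65,0.65], translation=[[0,0,0],[0,0,0],[0,0,0],[0,0,0],[0,0,0]], dr=[[0,0,0],[0,0,0],[0,0,0],[0,0,0],[0,0,0]])

```text
time_s: 10.6
tool_pos: [0.535, 0.0714, 0.2723]
ee_rot: [[-0.0, 0.363, 0.932], [-0.0, 0.932, -0.363], [-1.0, -0.0, -0.0]]
ft_force: [0.0, -0.3, -0.5]
opening: 0.352
```

Call:
play_rows(fingers=[0.65,0.65,0.65,0.65,0.65,0.65,0.65], translation=[[-0.01,0,0],[-0.025,0,0],[-0.05,0,0],[-0.08,0,0],[-0.11,0,0],[-0.11,0,0],[-0.11,0,0]], dr=[[0,0,0],[0,0,0],[0,0,0],[0,0,0],[0,0,0],[0,0,0],[0,0,0]])

```text
time_s: 11.18
tool_pos: [0.5351, 0.0714, 0.3856]
ee_rot: [[0.005, 0.363, 0.932], [0.0, 0.932, -0.363], [-1.0, 0.002, 0.005]]
ft_force: [-1.3, 0.3, -0.9]
opening: 0.343
```

```bash
python3 look.py w10; python3 - <<'E'
from h import *
import pickle
p=pickle.load(open("w10.pkl","rb"))
print(proj(p,[[.535,.0715,.09],[.535,.0715,.095],[.535,.0715,.127]]))
for n in ["clamp_bar","clamp_hinge","piston_mid"]: print(n,[(np.round(d["location"],1).tolist(),round(d["confidence"],2)) for d in r.mark_of(p,n)][:3])
E
```

```text
11.2333 [0.535  0.0714 0.3834] [[0.0016, 0.3633, 0.9317], [0.0, 0.9317, -0.3633], [-1.0, 0.0006, 0.0015]] [-1.1  1.2 -1.9] 0.3460577231016757
[[281.02559769 198.15201679]
 [281.01049637 199.80405703]
 [280.90004027 211.89547213]]
clamp_bar [([464.7, 235.5], 0.72)]
clamp_hinge [([359.4, 177.8], 0.63)]
piston_mid [([282.4, 197.4], 0.9)]
```

View pics/w10.png

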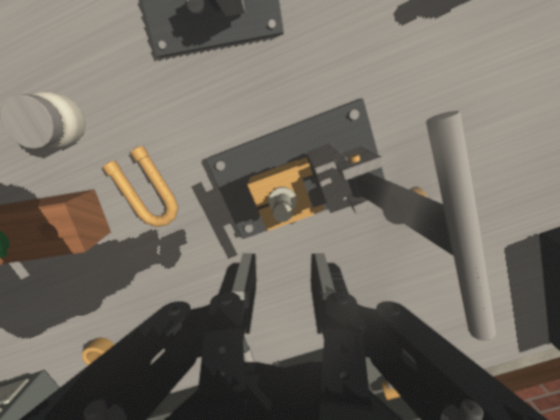

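```bash
python3 - <<'E'
from h import *
import pickle
p=pickle.load(open("w10.pkl","rb"))
S,T=pickle.load(open("st.pkl","rb"))
for th in (1.65,1.70,1.75,1.8):
    c=np.array([.535,.1415+.12*-np.cos(th),.119+.12*np.sin(th)])
    for nm,q in (("w",p),("S",S),("T",T)):
        print(th,nm,np.round(proj(q,[c-[.055,0,0],c,c+[.055,0,0]])).tolist())
for c in [(464.7,235.5),(445,116),(482,334)]: print(np.round(atz(p,c,.2385),4))
for c in [(353.5,114.5),(221,165.5),(248.5,228.5)]: print("screw",np.round(atz(p,c,.017),4))
E
```

```text
1.65 w [[422.0, 116.0], [449.0, 239.0], [469.0, 332.0]]
1.65 S [[334.0, 152.0], [347.0, 160.0], [361.0, 168.0]]
1.65 T [[222.0, 180.0], [222.0, 159.0], [222.0, 138.0]]
1.7 w [[437.0, 110.0], [462.0, 234.0], [480.0, 327.0]]
1.7 S [[335.0, 151.0], [349.0, 159.0], [363.0, 168.0]]
1.7 T [[219.0, 180.0], [220.0, 159.0], [220.0, 138.0]]
1.75 w [[451.0, 104.0], [474.0, 228.0], [491.0, 322.0]]
1.75 S [[337.0, 151.0], [350.0, 159.0], [364.0, 168.0]]
1.75 T [[217.0, 180.0], [217.0, 159.0], [218.0, 139.0]]
1.8 w [[464.0, 99.0], [486.0, 223.0], [501.0, 317.0]]
1.8 S [[338.0, 151.0], [352.0, 159.0], [366.0, 167.0]]
1.8 T [[215.0, 181.0], [215.0, 159.0], [216.0, 139.0]]
[0.536  0.1577 0.2385]
[0.4831 0.1593 0.2385]
[0.594  0.1569 0.2385]
screw [0.4962 0.1719 0.017 ]
screw [0.4945 0.0127 0.017 ]
screw [0.5788 0.0105 0.017 ]
```

Call:
play_rows(fingers=[0.4,0.4,0.4,0.4,0.4,0.4,0.4,0.4], translation=[[-0.03,0,0],[-0.058,0,0],[-0.058,0.025,-0.02],[-0.058,0.05,-0.04],[-0.058,0.07,-0.0595],[-0.058,0.07,-0.0595],[-0.058,0.07,-0.0595],[-0.058,0.07,-0.0595]], dr=[[0,0,0],[-0.1,0,0],[-0.2,0,0],[-0.3,0,0],[-0.354,0,0],[-0.354,0,0],[-0.354,0,0],[-0.354,0,0]])

```text
time_s: 12.05
tool_pos: [0.5052, 0.158, 0.4398]
ee_rot: [[-0.001, 0.018, 1.0], [-0.001, 1.0, -0.018], [-1.0, -0.001, -0.001]]
ft_force: [0.2, -0.6, -0.6]
opening: 0.599
```

```bash
python3 look.py w11; python3 - <<'E'
from h import *
import pickle
p=pickle.load(open("w11.pkl","rb"))
print(proj(p,[[.505,.1585,.238],[.536,.158,.238]]))
print("clamp_bar",[(np.round(d["location"],1).tolist(),round(d["confidence"],2)) for d in r.mark_of(p,"clamp_bar")][:3])
E
```

```text
12.1 [0.5054 0.1576 0.4399] [[-0.0011, 0.0192, 0.9998], [-0.0006, 0.9998, -0.0192], [-1.0, -0.0007, -0.0011]] [ 0.2 -0.5 -0. ] 0.5963825843945824
[[282.21224034 243.79745773]
 [282.41468709 285.11524792]]
clamp_bar [([283.1, 285.1], 0.58), ([104.8, 164.6], 0.49)]
```

View pics/w11.png

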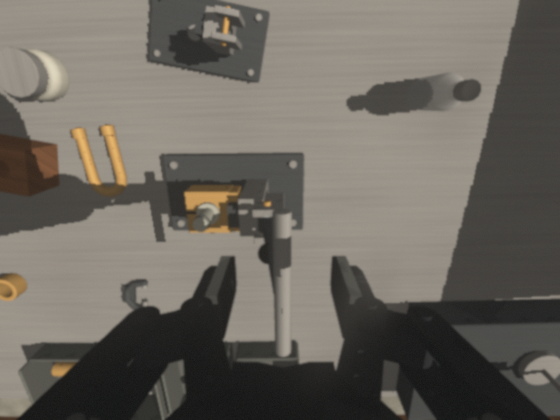

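Call:
play_rows(fingers=[0.4,0.4,0.4,0.4,0.4,1,1,1,1,1], translation=[[0.015,0,0],[0.03,0,0],[0.042,0,0],[0.047,0,0],[0.047,0,0],[0.047,0,0],[0.047,0,0],[0.047,0,0],[0.047,0,0],[0.047,0,0]], dr=[[0,0,0],[0,0,0],[0,0,0],[0,0,0],[0,0,0],[0,0,0],[0,0,0],[0,0,0],[0,0,0],[0,0,0]], newtons=25)

```text
time_s: 12.98
tool_pos: [0.5051, 0.1582, 0.3945]
ee_rot: [[0.002, 0.018, 1.0], [0.0, 1.0, -0.018], [-1.0, 0.0, 0.002]]
ft_force: [-0.5, -1.1, 3.6]
opening: 0.126
```

```bash
python3 look.py w12; python3 - <<'E'
from h import *
p=r.read_camera("scene");save(p,"s12")
a=cv2.imread("pics/s12.png")[100:270,270:420]; cv2.imwrite("pics/s12z.png",cv2.resize(a,None,fx=3.5,fy=3.5,interpolation=cv2.INTER_CUBIC))
E
```

```text
13.0333 [0.5051 0.1582 0.3946] [[0.0018, 0.0178, 0.9998], [0.0001, 0.9998, -0.0178], [-1.0, 0.0001, 0.0018]] [ 0.9 -0.8  4.2] 0.12478680638170361
```

View pics/w12.png

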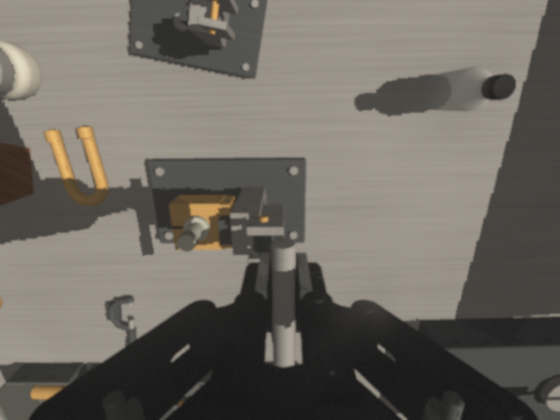

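View pics/s12z.png

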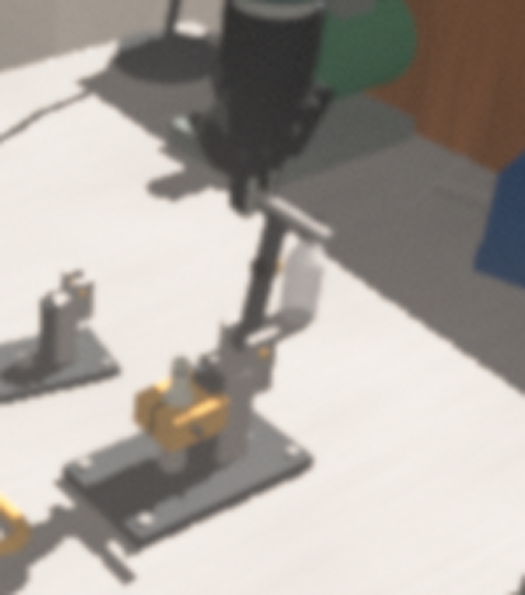

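Call:
play_rows(fingers=[1,1,1,1,1,1], translation=[[-0.0011,-0.0132,0],[-0.0003,-0.0311,0],[0.0032,-0.0488,0],[0.0093,-0.0657,0],[0.0179,-0.0815,0],[0.0179,-0.0815,0]], dr=[[0,0,0],[0,0,0],[0,0,0],[0,0,0],[0,0,0],[0,0,0]])

```text
time_s: 13.58
tool_pos: [0.5038, 0.0744, 0.3755]
ee_rot: [[0.002, 0.02, 1.0], [-0.002, 1.0, -0.02], [-1.0, -0.002, 0.002]]
ft_force: [3.7, -5.3, 3.4]
opening: 0.126
```

Call:
play_rows(fingers=[1,1,1,1,1,1,1], translation=[[0.0108,-0.0144,0],[0.0236,-0.0269,0],[0.031,-0.0325,0],[0.0382,-0.0375,0],[0.0487,-0.0432,0],[0.0564,-0.0466,0],[0.0564,-0.0466,0]], dr=[[0,0,0],[0,0,0],[0,0,0],[0,0,0],[0,0,0],[0,0,0],[0,0,0]])

```text
time_s: 14.17
tool_pos: [0.5031, 0.0294, 0.3177]
ee_rot: [[0.001, 0.018, 1.0], [-0.001, 1.0, -0.018], [-1.0, -0.001, 0.001]]
ft_force: [8.9, -3.7, -1.2]
opening: 0.128
```

```bash
python3 look.py w13; python3 - <<'E'
from h import *
p=r.read_camera("scene");save(p,"s13")
a=cv2.imread("pics/s13.png")[100:270,270:420]; cv2.imwrite("pics/s13z.png",cv2.resize(a,None,fx=3.5,fy=3.5,interpolation=cv2.INTER_CUBIC))
E
```

```text
14.2167 [0.5031 0.0296 0.3181] [[0.0013, 0.0184, 0.9998], [-0.0013, 0.9998, -0.0184], [-1.0, -0.0013, 0.0014]] [ 8.5 -2.9 -0.8] 0.12861226135669898
```

View pics/w13.png

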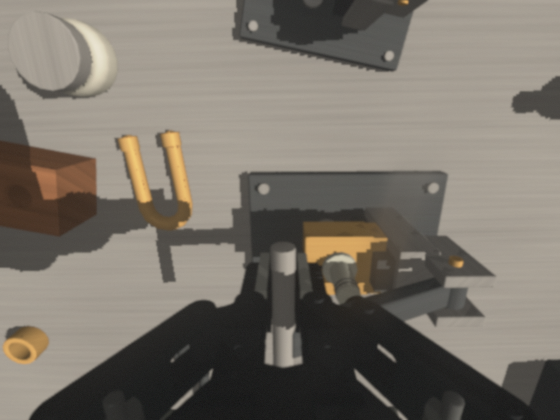

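View pics/s13z.png

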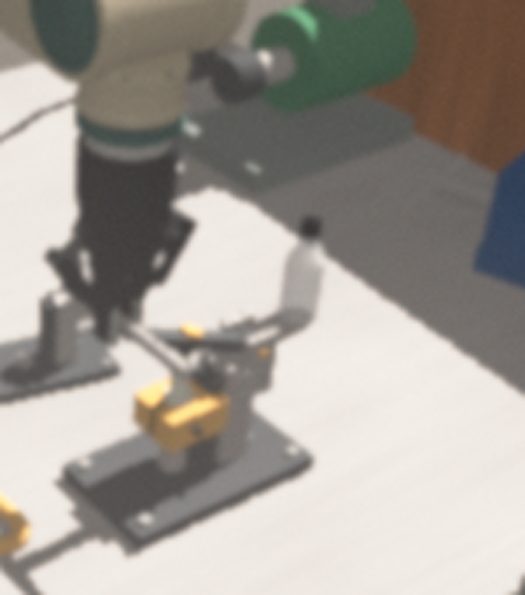

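Call:
play_rows(fingers=[0.6,0.6,0.6,0.6], translation=[[0,0,0],[0,0,0],[0,0,0],[0,0,0]], dr=[[0,0,0],[0,0,0],[0,0,0],[0,0,0]])

```text
time_s: 14.6
tool_pos: [0.5025, 0.0304, 0.3186]
ee_rot: [[-0.002, 0.017, 1.0], [0.0, 1.0, -0.017], [-1.0, 0.0, -0.002]]
ft_force: [0.7, 0.2, 0.5]
opening: 0.404
```

Call:
play_rows(fingers=[0.6,0.6,0.6,1,1,1,1,1,1,1], translation=[[-0.02,0,0],[-0.04,0,0],[-0.05,0,0],[-0.05,-0.003,0.015],[-0.05,-0.003,0.03],[-0.05,-0.003,0.031],[-0.05,-0.003,0.031],[-0.05,-0.003,0.031],[-0.05,-0.003,0.031],[-0.05,-0.003,0.031]], dr=[[0,0,0],[0,0,0],[0,0,0],[0,0,0],[0,0,0],[0,0,0],[0,0,0],[0,0,0],[0,0,0],[0,0,0]])

```text
time_s: 15.43
tool_pos: [0.5333, 0.0267, 0.3693]
ee_rot: [[-0.0, 0.018, 1.0], [-0.0, 1.0, -0.018], [-1.0, -0.0, -0.0]]
ft_force: [0.4, 0.3, 1.0]
opening: 0.006
```

```bash
python3 look.py w14; python3 - <<'E'
from h import *
import pickle
p=pickle.load(open("w14.pkl","rb"))
for th in (.3,.35,.4): 
    c=np.array([.534,.1415-.12*np.cos(th),.119+.12*np.sin(th)]);print(th,c,proj(p,[c-[.055,0,0],c]).round(1).tolist())
print("clamp_bar",[(np.round(d["location"],1).tolist(),round(d["confidence"],2)) for d in r.mark_of(p,"clamp_bar")][:3])
E
```

```text
15.4833 [0.5333 0.0267 0.3694] [[0.0, 0.0176, 0.9998], [-0.0001, 0.9998, -0.0176], [-1.0, -0.0001, 0.0]] [0.4 0.1 0.3] -0.00103818099751384
0.3 [0.534      0.02685962 0.15446242] [[279.7, 155.9], [281.5, 236.3]]
0.35 [0.534      0.02877527 0.16014774] [[282.8, 157.4], [284.4, 239.8]]
0.4 [0.534      0.03097268 0.1657302 ] [[286.5, 158.9], [287.8, 243.5]]
clamp_bar [([286.5, 245.7], 0.87)]
```

View pics/w14.png

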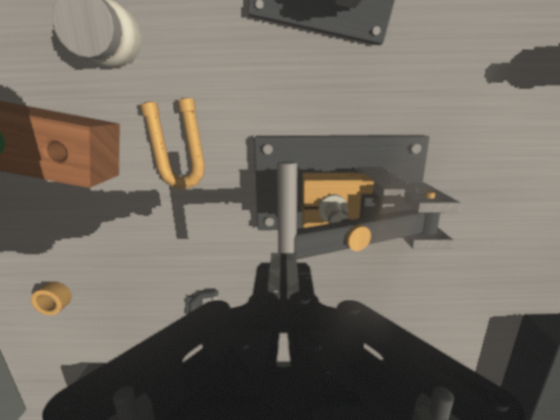

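Call:
play_rows(fingers=[1,1,1,1,1,1], translation=[[0.012,0,0],[0.022,0,0],[0.026,0,0],[0.029,0,0],[0.031,0,0],[0.031,0,0]], dr=[[0,0,0],[0,0,0],[0,0,0],[0,0,0],[0,0,0],[0,0,0]])

```text
time_s: 16.03
tool_pos: [0.5337, 0.0266, 0.3378]
ee_rot: [[-0.001, 0.018, 1.0], [-0.0, 1.0, -0.018], [-1.0, -0.0, -0.001]]
ft_force: [-0.5, 0.3, -0.6]
opening: 0.001
```

Call:
play_rows(fingers=[1,1,1,1], translation=[[0.002,0,0],[0.004,0,0],[0.006,0,0],[0.006,0,0]], dr=[[0,0,0],[0,0,0],[0,0,0],[0,0,0]])

```text
time_s: 16.37
tool_pos: [0.5338, 0.0263, 0.3327]
ee_rot: [[0.001, 0.018, 1.0], [-0.001, 1.0, -0.018], [-1.0, -0.001, 0.001]]
ft_force: [1.0, -0.8, 2.8]
opening: -0.005
```

Call:
play_rows(fingers=[1,1,1,1], translation=[[0.002,0,0],[0.004,0,0],[0.004,0,0],[0.004,0,0]], dr=[[0,0,0],[0,0,0],[0,0,0],[0,0,0]])

```text
time_s: 16.7
tool_pos: [0.5338, 0.0266, 0.3283]
ee_rot: [[0.0, 0.018, 1.0], [0.0, 1.0, -0.018], [-1.0, 0.0, 0.0]]
ft_force: [0.2, -2.2, 3.5]
opening: -0.001
```

Call:
play_rows(fingers=[1,1,1,1], translation=[[0.001,0,0],[0.002,0,0],[0.003,0,0],[0.003,0,0]], dr=[[0,0,0],[0,0,0],[0,0,0],[0,0,0]])

```text
time_s: 17.03
tool_pos: [0.5337, 0.0266, 0.3251]
ee_rot: [[-0.0, 0.018, 1.0], [-0.0, 1.0, -0.018], [-1.0, -0.0, -0.0]]
ft_force: [0.8, -2.5, 2.7]
opening: 0.0
```

Call:
play_rows(fingers=[1,1,1,1], translation=[[0.001,0,0],[0.002,0,0],[0.003,0,0],[0.003,0,0]], dr=[[0,0,0],[0,0,0],[0,0,0],[0,0,0]])

```text
time_s: 17.37
tool_pos: [0.5337, 0.0266, 0.322]
ee_rot: [[-0.0, 0.018, 1.0], [0.0, 1.0, -0.018], [-1.0, 0.0, -0.0]]
ft_force: [0.6, -2.1, 2.5]
opening: 0.0
```

```bash
python3 look.py w15; python3 - <<'E'
from h import *
p=r.read_camera("scene");save(p,"s15")
a=cv2.imread("pics/s15.png")[130:270,270:390]; cv2.imwrite("pics/s15z.png",cv2.resize(a,None,fx=4,fy=4,interpolation=cv2.INTER_CUBIC))
E
```

```text
17.4167 [0.5336 0.0267 0.3219] [[-0.0005, 0.0177, 0.9998], [0.0003, 0.9998, -0.0177], [-1.0, 0.0003, -0.0005]] [ 0.2 -2.3  3.8] -0.0034590699042479018
```

View pics/s15z.png

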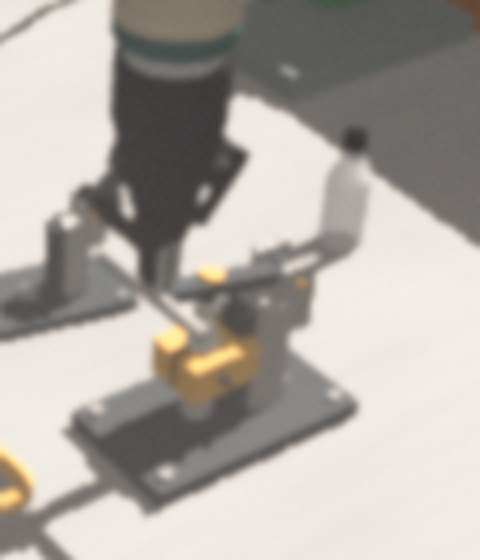

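Call:
play_rows(fingers=[1,1,1,1], translation=[[0.001,0,0],[0.002,0,0],[0.002,0,0],[0.002,0,0]], dr=[[0,0,0],[0,0,0],[0,0,0],[0,0,0]])

```text
time_s: 17.8
tool_pos: [0.5336, 0.0266, 0.3202]
ee_rot: [[-0.0, 0.018, 1.0], [-0.0, 1.0, -0.018], [-1.0, -0.0, -0.0]]
ft_force: [-0.5, -3.1, 3.9]
opening: 0.001
```

Call:
play_rows(fingers=[1,1,1,1], translation=[[0.001,0,0],[0.002,0,0],[0.002,0,0],[0.002,0,0]], dr=[[0,0,0],[0,0,0],[0,0,0],[0,0,0]])

```text
time_s: 18.13
tool_pos: [0.5336, 0.0265, 0.3195]
ee_rot: [[0.001, 0.018, 1.0], [-0.001, 1.0, -0.018], [-1.0, -0.001, 0.001]]
ft_force: [-4.8, -3.8, 10.4]
opening: -0.001
```

Call:
play_rows(fingers=[1,1,1,1], translation=[[0.001,0,0],[0.002,0,0],[0.002,0,0],[0.002,0,0]], dr=[[0,0,0],[0,0,0],[0,0,0],[0,0,0]])

```text
time_s: 18.47
tool_pos: [0.5336, 0.0264, 0.3189]
ee_rot: [[0.001, 0.018, 1.0], [-0.001, 1.0, -0.018], [-1.0, -0.001, 0.001]]
ft_force: [-8.1, -4.2, 17.8]
opening: -0.003
```

Call:
play_rows(fingers=[1,1,1,1,1,1,1,1,1], translation=[[-0.001,0,0],[-0.003,0,0],[-0.006,0,0],[-0.015,0,0],[-0.04,0,0],[-0.075,0,0],[-0.11,0,0],[-0.12,0,0],[-0.12,0,0]], dr=[[0,0,0],[0,0,0],[0,0,0],[0,0,0],[0,0,0],[0,0,0],[0,0,0],[0,0,0],[0,0,0]])

```text
time_s: 19.22
tool_pos: [0.5337, 0.0269, 0.4403]
ee_rot: [[0.007, 0.017, 1.0], [0.0, 1.0, -0.017], [-1.0, 0.001, 0.007]]
ft_force: [1.0, -0.6, -0.1]
opening: -0.003
```

```bash
python3 look.py w16; python3 - <<'E'
from h import *
import pickle
p=r.read_camera("scene");save(p,"s16");pickle.dump(p,open("s16.pkl","wb"))
w=pickle.load(open("w16.pkl","rb"))
a=cv2.imread("pics/s16.png")[150:270,280:380]; cv2.imwrite("pics/s16z.png",cv2.resize(a,None,fx=5,fy=5,interpolation=cv2.INTER_CUBIC))
m=r.mark_of(w,"clamp_bar");print([(np.round(d["location"],1).tolist(),round(d["confidence"],2)) for d in m][:3])
ms=r.mark_of(p,"clamp_bar");print([(np.round(d["location"],1).tolist(),round(d["confidence"],2)) for d in ms][:3])
for th in (.1,.15,.18,.22,.3):
    c=np.array([.534,.1415-.12*np.cos(th),.119+.12*np.sin(th)]);print(th,proj(w,[c-[.055,0,0],c,c+[.055,0,0]]).round(1).tolist(),proj(p,[c-[.055,0,0],c,c+[.055,0,0]]).round(1).tolist())
E
```

```text
19.2667 [0.5337 0.0268 0.4374] [[0.0024, 0.0174, 0.9998], [0.0004, 0.9998, -0.0174], [-1.0, 0.0004, 0.0024]] [-0.1 -0.3 -1. ] -0.005247527740477696
[([276.7, 197.7], 0.93), ([141.3, 47.0], 0.28), ([314.3, 167.4], 0.21)]
[([309.6, 203.9], 0.59)]
0.1 [[275.1, 136.3], [276.6, 193.4], [278.0, 243.6]] [[295.2, 197.1], [307.1, 206.7], [319.8, 217.0]]
0.15 [[275.8, 137.0], [277.3, 195.2], [278.6, 246.3]] [[295.5, 195.3], [307.4, 204.8], [320.2, 215.1]]
0.18 [[276.3, 137.5], [277.8, 196.3], [279.2, 247.9]] [[295.7, 194.2], [307.7, 203.7], [320.5, 213.9]]
0.22 [[277.3, 138.1], [278.8, 197.7], [280.1, 250.0]] [[296.0, 192.7], [308.1, 202.2], [320.9, 212.4]]
0.3 [[280.1, 139.3], [281.4, 200.8], [282.5, 254.5]] [[296.9, 189.7], [309.0, 199.1], [321.9, 209.3]]
```

View pics/w16.png

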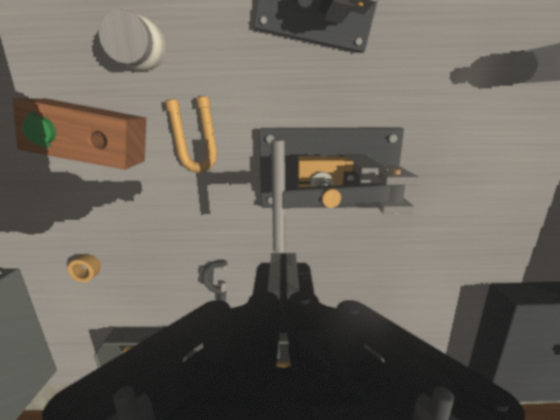

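View pics/s16z.png

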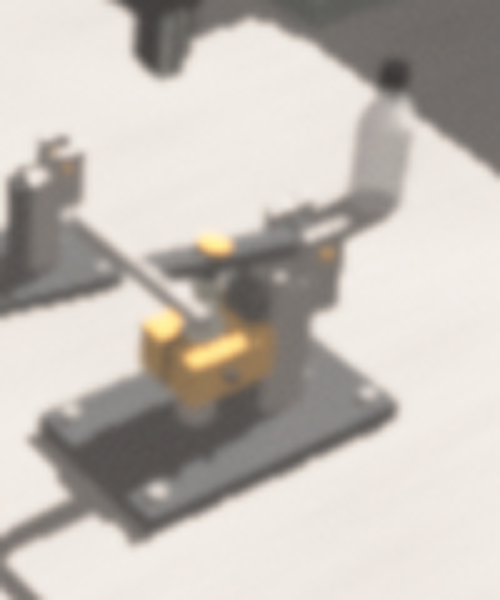

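```bash
python3 -c "
from plant import r
s=r.state();print(s['time_s'],s['ft_force']);print(r.sign_off())"
```

```text
19.4167 [-0.16908512  0.4035817   0.3065487 ]
the job is handed in; nothing more can be done
None
```

The piston valve now stands in the bore of the middle-sized stand, with the clamp down on its head. I handed the job in at about 19.4 s of the 72 s allowed.

- **Seating:** I lifted the valve out of the rack by its head and lowered it into the bore. About 4 N of contact came at the height expected for a seated shoulder.
- **Clamping:** I swung the clamp over by its bar, let go, and pressed on the middle of the bar with the fingers shut. The force stayed at about 3–4 N while the block glided down. It then rose to 10 N and 18 N while the tool moved only about 0.6 mm per step, which I took as the stop.
- **Last checks:** With the arm raised clear, the wrist force read about zero. The pictures put the clamp at about 0.18 rad on the head with the block sunk about 8–9 mm; these are estimates from pictures and tool height. The guide is still in the rack, and the other bystanders I could see lie where they were.
- **Marginal result:** The peak of about 18 N on the bar works out to roughly 26 N at the pad. That is slightly above the 10–25 N firm range and well below the 45 N limit.
- **Measurements that disagreed:** The fixed cameras put the bore up to about 1 cm away from the wrist camera's reading. I used the wrist camera, and the fit confirmed it.

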